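# Wind a recorder into its test dock with a loose crank

### The job

Bring the white recorder onto the test plug: first slide the bolt back out of its way as far as it goes, then fit the loose crank fully down on the fixture's square shaft and wind it clockwise (seen from above), round and round, until the feed reaches the end of its travel and the recorder is fully docked. Leave the crank seated on the shaft, and do not disturb the other things on the bench.

Things in the scene. Friction and masses are not known exactly. Their poses are not given: they have to be found in the camera images.
- fixture: Docking fixture, fixed to the bench: aluminium bed plate 225 (x) x 410 (y) x 12 mm; origin at bench height, 30 mm off the plate's middle (plate runs y -175 to 235 mm). 'Fixture x, y' below mean this frame. Two steel side guides along y: inner faces at x = +-87.5 mm, 12 thick, tops 42 mm over the bench. The recorder lies between them and is pushed to -y, onto the test plug.
- tower_top (a point): Middle of the top of the grey gear tower that carries the shaft: 90 (x) x 75 (y) mm, its top 82 mm over the bench, at fixture (-30, 192) mm. Fixed; axes as the fixture's.
- plug (a point): Middle of the top of the grey plug housing, 70 (x) x 40 (y) mm, 62 mm over the bench, at fixture (0, -106) mm; a steel tongue on its +y face enters the socket in the recorder's front. Fixed; axes as the fixture's.
- shaft_top (a point): Centre of the top of the upright steel square shaft, 121 mm over the bench. The square is 15 mm across with a stepped tip (upper 4 mm narrower: 12.5, then 10 mm) and stands 36 mm over a round collar of 44 mm diameter. The frame turns with the shaft: its x and y axes are square to the flats. It starts at any angle.
- shaft_foot (a point): On the shaft's axis, at the top of the collar, 85 mm over the bench: where the underside of the crank's hub rests when it is fully down. Turns with the shaft.
- shaft (a joint): Turn of the square shaft in rad, growing clockwise seen from above; starts between 0 and 3, end stop at 14.0 (2.2 turns). It stays where it is left; about 0.12 N m turns it, some 2 to 3 N at the crank's grip.
- feed (a joint): Travel in m of the steel pusher behind the recorder, driven by the shaft through a screw: 27 mm a turn, 0 to 0.060 (end stop: recorder docked). It moves only with the shaft. The recorder may begin up to about 30 mm in front of the pusher.
- bolt (a joint): Travel in m of the slide bolt: 0 = across the recorder's path, 0.045 = fully back, clear of it. It slides along the fixture's -x with about 3 N of friction and stays where it is left. Recorder is blocked by it until it is back by about 0.037.
- bolt_peg (a point): The bolt's upright steel peg, 16 mm diameter, from 58 to 115 mm over the bench; the point is on its axis at 90 mm, at fixture (-130, -62) mm with the bolt shut, 45 mm from the recorder's side. Push or pull it along the fixture's -x. The bar below it, 16 wide, top 58 mm high, slides between two cheeks 56 high at y = -46 and -78 (10 thick), x -110 to -130.
- recorder_mid (a point): Middle of the white recorder, a box 170 (x) x 140 (y) x 56 mm, 0.7 kg, loose on the bed between the guides (black screen and keys on top, top 68 mm over the bench, thin raised cover to 72). Axes as the fixture's. Docked, this point is at y = -15 mm in the fixture's frame; it begins at 18 to 26 mm.
- crank_hub (a point): Loose dark steel crank, 0.34 kg, standing on hub and foot; the point is the centre of its square hub, 36 x 36 mm, 60 tall. x points along the arm to the grip, z up. The flat arm (22 wide, 10 thick, its underside 20 mm over the hub's) reaches 86 mm from the hub's axis; below its end a foot of 20 mm diameter reaches down to the level of the hub's underside.
- crank_socket (a point): Centre of the crank hub's underside, 30 mm below crank_hub: mouth of the square socket, 17.6 mm wide, 38 deep, chamfered 3 mm, square to the hub's sides; it fits the shaft in any of four turns. Moves with the crank, axes as crank_hub.
- crank_knob (a point): Centre of the crank's upright black grip, a cylinder of 24 mm diameter and 56 mm tall that revolves freely on the arm's end: 75 mm from the hub's axis, from 33 to 89 mm over the hub's underside (point at 61 mm). Its own axes spin with it.
- paper_roll: Bystander: roll of recorder paper standing upright, 52 mm diameter, 80 mm tall; origin at its underside.
- carton: Bystander: cardboard carton 85 x 60 x 50 mm; origin at its underside.
- cleaner: Bystander: bottle, 54 mm diameter, 115 mm tall; origin at its underside.
- screwdriver: Bystander: screwdriver, 170 mm long, lying along its x; origin at its underside.

How it is judged:
On the way, in this order (a step that is already met when the one before it is completed fails the run):
1. the bolt is slid back clear of the recorder (value of joint bolt above 0.038 m), for 0.2 s.
2. the crank is fully down on the square shaft (horizontal distance between crank_socket and shaft_foot below 0.005 m and z of crank_socket in the frame of shaft_foot between -0.004 and 0.004 m), for 0.2 s.
3. the feed is wound half-way with the crank on the shaft (all of step 2 and value of joint feed above 0.035 m), for 0.05 s.
At the end, for the whole second after the job is handed in: The feed is within 3 mm of its end stop (over 57 of 60 mm), the recorder lies flat in its guides, docked within 4 mm, the bolt is back by more than 38 mm, and the crank is left on the shaft, upright, fully down within 4 mm (all of step 2 and value of joint feed above 0.057 m and value of joint bolt above 0.038 m and y of recorder_mid in the frame of fixture between -0.022 and -0.011 m and x of recorder_mid in the frame of fixture between -0.006 and 0.006 m and z of recorder_mid in the frame of fixture below 0.046 m and angle between crank_socket's own z axis and vertical below 0.12 rad); the robot touches nothing.
It fails at once if a bystander is pushed more than 25 mm or knocked over (distance of any of paper_roll, carton, cleaner, screwdriver from where it was at the start of the episode above 0.025 m or angle between any of paper_roll, carton, cleaner's own z axis and vertical above 0.5 rad).
It also fails if it takes over 70 s, if anything falls off the work surface, if the arm or the gripper's body presses on something with over 40 N, if the wrist force passes 120 N, or if a joint passes its speed limit or range.

### The arm

A 6-joint arm with a two-finger parallel gripper is mounted at the origin on the work surface. World frame = base frame: x ahead of the robot, y to its left, z up, the work surface at z = 0. Lengths are in m, angles in rad, forces in N, time in s.
With the tool pointing down it reaches from about 0.4 to 0.825 m from the base axis. Payload 7 kg.
Tool frame: the origin (TCP) lies on the centre line of the jaws, within the pads' length; the fingertips stand 22 mm ahead of it and the grasp point (between the pads) lies 3 mm ahead of it; z points along the fingers, y is the line along which they close (so a half turn about z gives the same grasp; the last joint's range is limited). The gripper opens to 88 mm and grips with 3 to 60 N. Pads are 19 mm wide; open, the fingers measure 130 mm over their backs; the gripper's body (78 mm by 193 mm) begins 47 mm behind the grasp point.
Start: joints at [-0.884, 0.359, 0.012, 0, -1.224, -0.288], TCP at [0.262, -0.622, 0.249] pointing down, gripper open.
Joint ranges: [-3.07, 3.07], [-1.43, 2.12], [-1.02, 1.25], [-3.03, 1.67], [-3.05, -0], [-3.03, 3.03]. Speed limits (rad/s): [2.39, 2.39, 3.01, 3.14, 3.14, 3.14].

### API

Orientations are given as a unit quaternion [w, x, y, z].
In Python, from workcell import * gives the robot as it stands.
- The arm moves only by the tool step_arm, never from a script. Its argument "targets" is a list of rows, each a list of 3 entries, a list of its own where there are three numbers: the opening, from 0 (shut) to 1 (fully open), then the shift along the world's x, y, z in m, then the turn, a rotation vector about the world's x, y, z in rad. A call has 1 to 10 rows; each row is the pose to reach, as a shift and turn from the pose commanded when the call began; what a row does not reach only later rows make up. A row lasts 1/8 s, in which the tool goes at most 62.5 mm and 10.7 degrees, less where a joint would pass 70% of its speed; a pose out of reach is approached as far as the arm can. A call with a gripper value outside its range is refused whole. The fingers move at their own pace and stop on an object; "force" is the grip in N (left out, the last holds). Time passes only in rows, so rows that repeat a pose let the fingers close. It gives the time, the measured TCP pose, the force, the opening and the grip force at its end, in the units of the state.
- get_state(): the state, without advancing time (a new reading comes with each control period).
- camera(name): name is "scene" or "top" or "wrist"; returns the picture (384x512x3 uint8, red, green, blue); there is no depth.
- camera_info(name): a dict with "fx", "fy", "cx", "cy" (pixels), "eye" and "attitude" of the camera in the world. Camera axes: x right, y up, looking along -z (the intrinsics and any distortion apply to the point x, -y, -z); pixel columns grow to the right and rows downward; lengths in m; the calibration is good to about 2 mm. The wrist camera is an equidistant fisheye: a pixel r from the principal point sees the ray r / f radians off the axis. A picture is of the moment at which its call begins: read the wrist's pose just before it. camera_info takes no time and is no camera call; for the wrist camera it gives the pose at the moment of the call.
- finish_job(): hands the job in; it is judged then, once.
The state is a dict: "time_s": time; "q": joint angles; "dq": joint speeds; "effort": joint torques, N m; "tcp_pos": TCP position; "tool_rot": TCP orientation; "ft_force": force on the tool from outside, world axes, zero at the start; "moment": the same for the moment, N m; "opening": finger opening in m; "gripper_force": force on a finger pad.
Only numpy, scipy, OpenCV 4.12 (cv2) and the standard library are available. Lean on these libraries where they do the work, as an engineer would, in place of code of your own. Each camera call takes 0.05 s, during which the arm holds its last target. There are 200 camera calls.

## Working session

There is one attempt and no reset: what is moved stays moved. The work goes in short steps, Python scripts to look and compute and a tool call to move; the robot and the scene stay as the last step left them, time stands still between calls to the robot, and variables do not carry over. Pictures are saved under pics/ and viewed, at most 10 in all, crops included, and the job is handed in when it is done.

Besides the shell and the picture viewer there is one more tool, called after "Emit:" as name([rows], argument=value, ...), one row to a line, values as JSON. step_arm: Moves the arm, as the interface text tells. Its arguments: {"type":"object","properties":{"targets":{"type":"array"},"force":{"type":"number"}},"required":["targets"]}

```bash
mkdir -p pics
cat > h.py <<'E'
from workcell import *
import numpy as np, cv2
from scipy.spatial.transform import Rotation as R
def rot(q): q=np.array(q,float); return R.from_quat(np.r_[q[1:],q[0]]).as_matrix() if q.size==4 else q
def ray(ci,u,v):
    A=rot(np.array(ci["attitude"])); return np.array(ci["eye"]),A@np.array([(u-ci["cx"])/ci["fx"],-(v-ci["cy"])/ci["fy"],-1])
def onz(ci,u,v,z):
    e,d=ray(ci,u,v); return e+d*(z-e[2])/d[2]
def proj(ci,p):
    A=rot(np.array(ci["attitude"])); c=A.T@(np.array(p)-np.array(ci["eye"])); return ci["cx"]+ci["fx"]*c[0]/-c[2], ci["cy"]-ci["fy"]*c[1]/-c[2]
def save(n,im): cv2.imwrite("pics/"+n,cv2.cvtColor(im,cv2.COLOR_RGB2BGR))
E
python3 - <<'E'
from h import *
for n in("top","scene"):
    print(camera_info(n)); im=camera(n); np.save(n+".npy",im); save(n+"0.png",cv2.resize(im,(800,600)))
s=get_state();print(s)
E
```

```text
{'fx': 346.99970911500213, 'fy': 346.99970911500213, 'cx': 258.2553767499681, 'cy': 188.8405392844267, 'eye': array([0.37948385, 0.02139087, 1.04338456]), 'attitude': array([ 0.70944618,  0.05795267, -0.0520749 , -0.70043973])}
{'fx': 389.8450559084702, 'fy': 389.8450559084702, 'cx': 247.6553157073202, 'cy': 188.89143927633128, 'eye': array([0.94639153, 0.77344968, 0.88984971]), 'attitude': array([0.22321772, 0.0919106 , 0.39763807, 0.88521763])}
{'time_s': 0.1, 'q': array([-8.83890344e-01,  3.59286262e-01,  1.11300124e-02, -3.12420403e-04,
       -1.22408606e+00, -2.88131649e-01]), 'dq': array([ 0.00025905, -0.0004685 ,  0.00279934,  0.00158779, -0.00200834,
       -0.00083532]), 'effort': array([-1.52619908e-03, -5.84163344e+01,  2.93750453e+01,  7.01546609e+00,
        1.01287573e-02, -7.40154110e-05]), 'tcp_pos': array([ 0.26193086, -0.62165846,  0.24772549]), 'tool_rot': array([-2.08908733e-04, -1.98016488e-01,  9.80198412e-01,  7.07562136e-04]), 'ft_force': array([0.35810041, 0.88148693, 0.32980058]), 'moment': array([-0.04625598,  0.01352361,  0.02599502]), 'gripper_force': 0.0, 'opening': 0.08781561729643853}
```

View pics/top0.png

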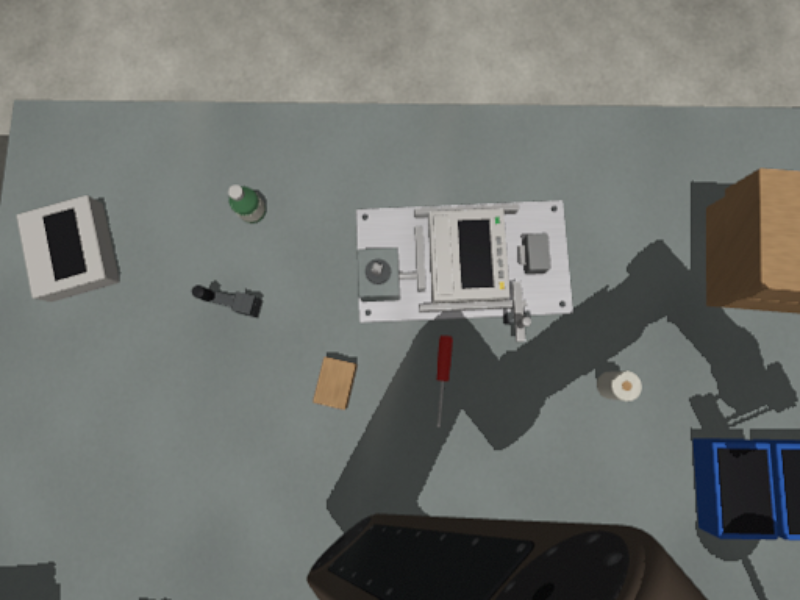

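View pics/scene0.png

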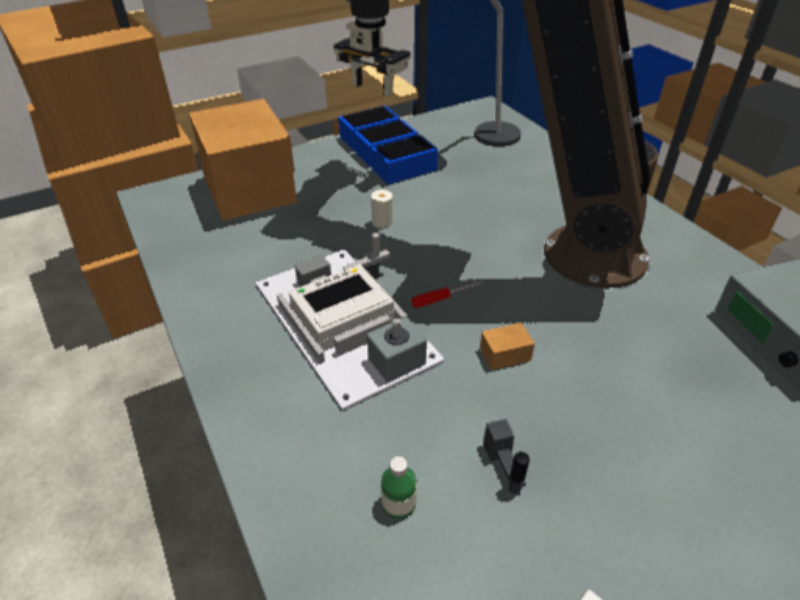

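Top view: the fixture is near (465,260) on the 800 px picture, with the bolt peg at (515,318). The crank has its hub at (248,302) and its grip at (203,292). The shaft is at (377,268), the screwdriver at (443,380), the carton at (335,382), the bottle at (243,200) and the roll at (622,386).

Run:
```python
from h import *
im=np.load("top.npy");ci=camera_info("top")
hsv=cv2.cvtColor(im,cv2.COLOR_RGB2HSV)
m=((hsv[...,2]>165)&(hsv[...,1]<40)).astype(np.uint8); m[:, :220]=0;m[:,380:]=0;m[:120]=0;m[212:]=0
m=cv2.morphologyEx(m,cv2.MORPH_CLOSE,np.ones((3,3)))
ys,xs=np.nonzero(m); pts=np.c_[xs,ys]
r=cv2.minAreaRect(pts.astype(np.float32)); b=cv2.boxPoints(r); print(r)
h=cv2.convexHull(pts); a=cv2.approxPolyDP(h,4,True)[:,0]; print(a)
for p in a: print(p,onz(ci,*p,0.012))
a1=cv2.resize(im[120:215,222:372],(800,507),interpolation=cv2.INTER_CUBIC); save("crop1.png",a1)
s=np.load("scene.npy")
c1=cv2.resize(im[170:215,115:175],(400,300),interpolation=cv2.INTER_CUBIC)
c2=cv2.resize(s[262:322,300:350],(400,480),interpolation=cv2.INTER_CUBIC)
c3=cv2.resize(s[150:270,155:295],(700,600),interpolation=cv2.INTER_CUBIC)
o=np.zeros((480,800,3),np.uint8);o[:300,:400]=c1;o[:,400:]=c2;save("crop2.png",o)
save("crop3.png",c3)
```

```text
((296.48492431640625, 171.65283203125), (81.87916564941406, 135.7413330078125), 87.51044464111328)
[[365 198]
 [334 211]
 [230 205]
 [228 135]
 [359 128]]
[365 198] [ 0.5175662  -0.28840445  0.012     ]
[334 211] [ 0.47742934 -0.19508103  0.012     ]
[230 205] [0.49147498 0.11486959 0.012     ]
[228 135] [0.70842657 0.12668661 0.012     ]
[359 128] [ 0.73529927 -0.27739234  0.012     ]
```

View pics/crop1.png

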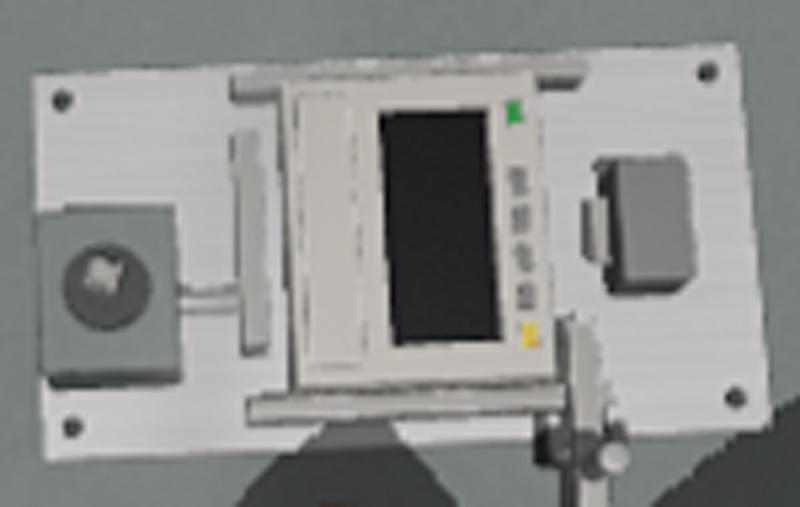

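View pics/crop2.png

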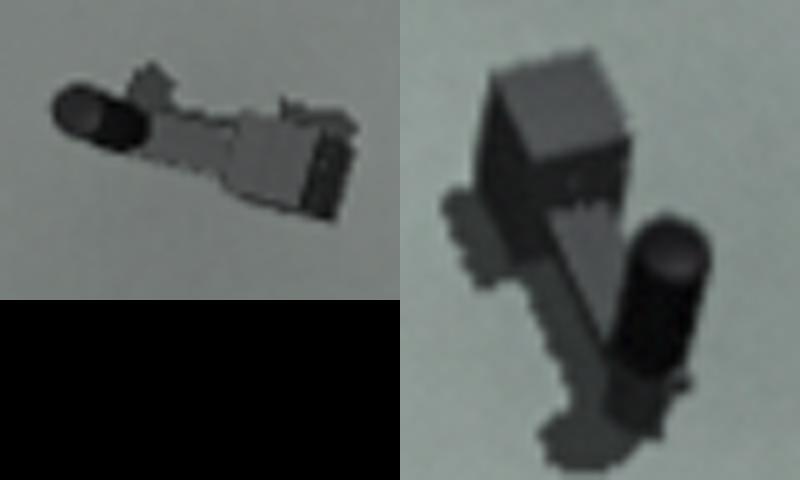

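Crop 1: plate corners (35,75), (738,45), (772,427), (45,460); shaft tip (103,272), collar (107,286); peg top (613,457). Crop 2: hub top middle at (268,160) left and (563,105) right; grip top at (80,108) left and (672,250) right.

Run:
```python
from h import *
ci=camera_info("top");cs=camera_info("scene")
c1=lambda x,y:(222+(x+.5)/5.3333-.5,120+(y+.5)/5.3333-.5)
k=lambda x,y:(115+(x+.5)/6.6667-.5,170+(y+.5)/6.6667-.5)
ks=lambda x,y:(300+(x+.5)/8-.5,262+(y+.5)/8-.5)
P=[onz(ci,*c1(*p),.012)[:2] for p in[(35,75),(738,45),(772,427),(45,460)]]
F=np.array([(112.5,235),(112.5,-175),(-112.5,-175),(-112.5,235)])/1000
P=np.array(P);Pc=P-P.mean(0);Fc=F-F.mean(0)
th=np.arctan2((Fc[:,0]*Pc[:,1]-Fc[:,1]*Pc[:,0]).sum(),(Fc*Pc).sum());Rm=np.array([[np.cos(th),-np.sin(th)],[np.sin(th),np.cos(th)]])
o=P.mean(0)-Rm@F.mean(0);print("yaw",th,"o",o,"res",np.round(((P-o)@Rm-F)*1000,1).tolist())
f=lambda x,y:np.round(o+Rm@np.array([x,y]),4)
print("shaft from fixture",f(-.03,.192),"peg",f(-.13,-.062))
print("shaft seen",onz(ci,*c1(103,272),.121),"collar",onz(ci,*c1(107,286),.085),"peg",onz(ci,*c1(613,457),.115))
for n,a,b,z in(("hub",k(268,160),ks(163,105),.06),("knob",k(80,108),ks(271,250),.089)): print(n,onz(ci,*a,z),onz(cs,*b,z))
for n,z,p in(("carton",.05,(335,382)),("sd top",.02,(445,338)),("sd end",.01,(439,427)),("roll",.08,(627,386)),("bottle",.1,(236,192))): print(n,onz(ci,p[0]*.64,p[1]*.64,z))
```

```text
yaw 0.05573148117527645 o [ 0.61405432 -0.11285025] res [[-0.6, -1.7], [-0.8, 1.0], [1.2, 1.5], [0.3, -0.8]]
shaft from fixture [0.5734 0.0772] peg [ 0.4877 -0.182 ]
shaft seen [0.57383313 0.07781044 0.121     ] collar [0.57389766 0.07773986 0.085     ] peg [ 0.48312013 -0.18056215  0.115     ]
hub [0.51648499 0.32731122 0.06      ] [0.51517149 0.32786896 0.06      ]
knob [0.53348647 0.39861928 0.089     ] [0.53268172 0.40082384 0.089     ]
carton [0.37457156 0.15267008 0.05      ]
sd top [ 0.45911625 -0.04831901  0.02      ]
sd end [ 0.29445493 -0.03810697  0.01      ]
roll [ 0.37464832 -0.36217551  0.08      ]
bottle [0.71369819 0.33763719 0.1       ]
```

View pics/crop3.png

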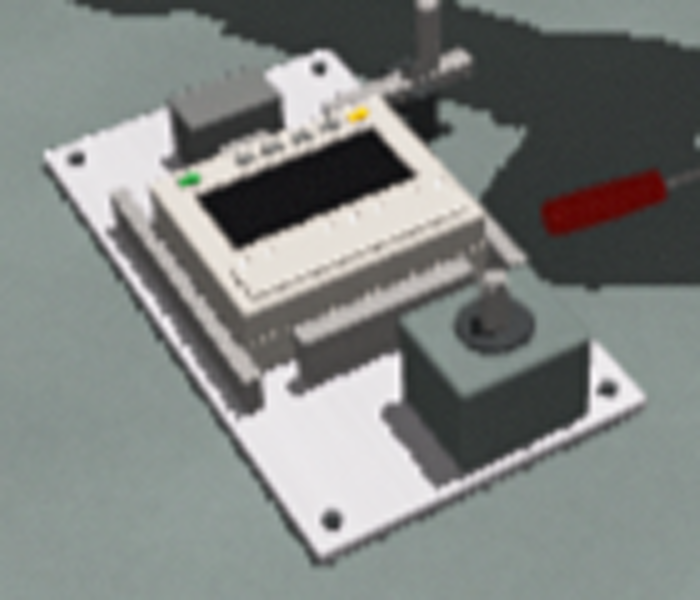

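Crop 3 agrees with the top view: the shaft is upright on its tower and the peg is free on the near side. All measurements agree within about 4 mm. I'll start with the bolt.

Emit:
step_arm([
  [1,[0.028,0.055,0],[0,0,-0.06]],
  [1,[0.056,0.11,0],[0,0,-0.12]],
  [1,[0.084,0.165,0],[0,0,-0.18]],
  [1,[0.112,0.22,0],[0,0,-0.24]],
  [1,[0.14,0.276,0],[0,0,-0.3]],
  [1,[0.168,0.331,0],[0,0,-0.342]],
  [1,[0.196,0.386,0],[0,0,-0.342]],
  [1,[0.223,0.441,0],[0,0,-0.342]],
  [1,[0.223,0.441,-0.05],[0,0,-0.342]],
  [1,[0.223,0.441,-0.08],[0,0,-0.342]],
], force=40)

```text
time_s: 1.35
tcp_pos: [0.4845, -0.1797, 0.1666]
tool_rot: [-0.001, -0.029, 1.0, 0.0]
ft_force: [0.1, -0.7, 0.6]
opening: 0.0876
gripper_force: 0.0
```

Run:
```python
from h import *
c=camera_info("wrist");print(c);s=get_state();print(s["tcp_pos"],s["tool_rot"],s["q"]);im=camera("wrist");save("w1.png",im)
```

```text
{'fx': 297.3186396354542, 'fy': 297.3186396354542, 'cx': 257.08999154953653, 'cy': 197.85103340425778, 'eye': array([ 0.40728647, -0.18385432,  0.30187592]), 'attitude': array([ 0.67891416, -0.09889334, -0.10579793,  0.71979335])}
[ 0.48448523 -0.17965804  0.16659831] [-8.32579979e-04 -2.93717659e-02  9.99568162e-01  3.09802653e-04] [ 2.47277063e-02  1.71796256e-01 -4.46667804e-01 -7.50069048e-04
 -9.54000421e-01 -1.53633766e+00]
```

View pics/w1.png

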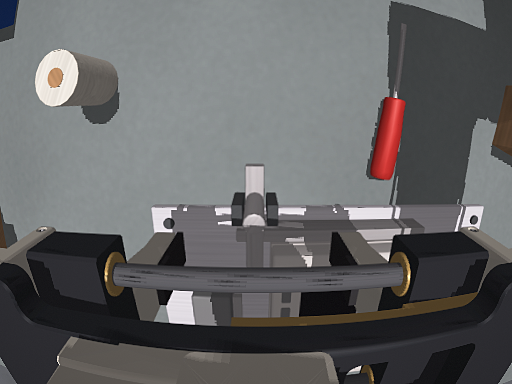

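Wrist view: the peg at (254,210) is centred between the open fingers (inner tips at about 180 and 332). The bar and cheeks lie below, so I'll descend and grip.

Emit:
step_arm([
  [1,[0,0,-0.04],[0,0,0]],
  [1,[0,0,-0.069],[0,0,0]],
  [1,[0,0,-0.069],[0,0,0]],
  [0.1,[0,0,-0.069],[0,0,0]],
  [0.1,[0,0,-0.069],[0,0,0]],
  [0.1,[0,0,-0.069],[0,0,0]],
  [0.1,[0,0,-0.069],[0,0,0]],
  [0.1,[0,0,-0.069],[0,0,0]],
], force=40)

```text
time_s: 2.4
tcp_pos: [0.4851, -0.181, 0.0998]
tool_rot: [0.0, -0.028, 1.0, -0.0]
ft_force: [-0.1, 0.1, 0.5]
opening: 0.043
gripper_force: 0.0
```

Emit:
step_arm([
  [0.1,[0,0,0],[0,0,0]],
  [0.1,[0,0,0],[0,0,0]],
  [0.1,[0,0,0],[0,0,0]],
  [0.1,[0,0,0],[0,0,0]],
  [0.1,[-0.012,-0.001,0],[0,0,0]],
  [0.1,[-0.024,-0.001,0],[0,0,0]],
  [0.1,[-0.036,-0.002,0],[0,0,0]],
  [0.1,[-0.045,-0.003,0],[0,0,0]],
  [0.1,[-0.047,-0.003,0],[0,0,0]],
  [0.1,[-0.047,-0.003,0],[0,0,0]],
])

```text
time_s: 3.65
tcp_pos: [0.4446, -0.1841, 0.0998]
tool_rot: [0.006, -0.029, 1.0, -0.001]
ft_force: [22.9, -7.5, -28.0]
opening: 0.015
gripper_force: 40.0
```

Emit:
step_arm([
  [0.1,[0.002,0,0],[0,0,0]],
  [0.1,[0.002,0,0],[0,0,0]],
  [0.1,[0.002,0,0],[0,0,0]],
])

```text
time_s: 4.03
tcp_pos: [0.4448, -0.1842, 0.0998]
tool_rot: [0.004, -0.029, 1.0, -0.0]
ft_force: [15.9, -6.5, -19.1]
opening: 0.0149
gripper_force: 40.0
```

Run:
```python
from h import *
s=get_state();print(s["tcp_pos"],s["ft_force"],s["moment"]);im=camera("wrist")
sc=camera("scene");a=cv2.resize(sc[140:230,180:280],(500,450),interpolation=cv2.INTER_CUBIC)
o=np.zeros((450,800,3),np.uint8);o[:,:500]=a;o[:300,500:]=cv2.resize(im[100:300,157:357],(300,300));save("b1.png",o)
```

```text
[ 0.44476488 -0.18417632  0.09975679] [ 15.85371895  -6.51832008 -19.08308967] [-1.97843575 -5.44402835  0.04167478]
```

View pics/b1.png

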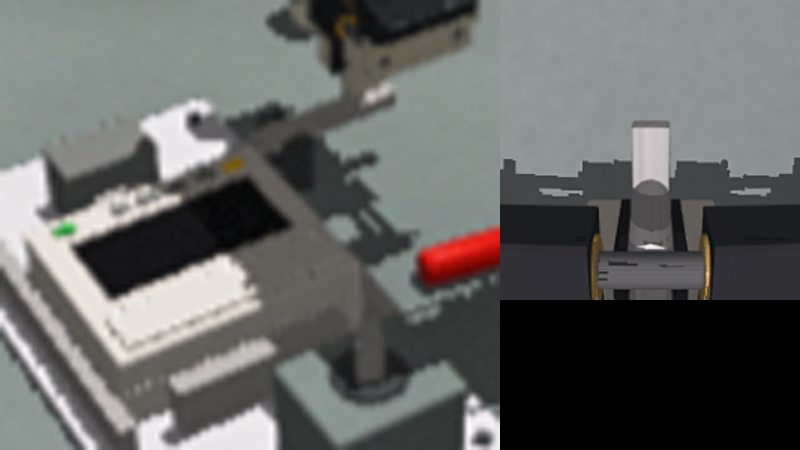

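It's gripped and pressing against something that resists. I'll release, rise and measure the peg.

Emit:
step_arm([
  [0.5,[0.004,0,0],[0,0,0]],
  [0.5,[0.004,0,0],[0,0,0]],
  [0.6,[0.004,0,0],[0,0,0]],
  [0.6,[0.004,0,0.05],[0,0,0]],
  [0.6,[0.004,0.0,0.1],[0,0,0]],
  [0.6,[0.004,0.06,0.12],[0,0,0]],
  [0.6,[0.004,0.12,0.12],[0,0,0]],
  [0.6,[0.004,0.14,0.12],[0,0,0]],
  [0.6,[0.004,0.14,0.12],[0,0,0]],
])

```text
time_s: 5.25
tcp_pos: [0.4438, -0.0428, 0.2199]
tool_rot: [0.0, -0.03, 1.0, 0.0]
ft_force: [-0.7, 0.3, -0.2]
opening: 0.0526
gripper_force: 0.0
```

Run:
```python
from h import *
s=get_state();print(s["tcp_pos"],s["ft_force"])
cw=camera_info("wrist");w=camera("wrist");t=camera("top");np.save("top2.npy",t);np.save("w2.npy",w)
import pickle;pickle.dump(cw,open("cw2.pkl","wb"))
ci=camera_info("top")
def wp(ci,p):
    c=rot(ci["attitude"]).T@(np.array(p)-ci["eye"]);c=c*[1,-1,-1];th=np.arctan2(np.hypot(c[0],c[1]),c[2]);ph=np.arctan2(c[1],c[0]);r=th*ci["fx"];return ci["cx"]+r*np.cos(ph),ci["cy"]+r*np.sin(ph)
for x in(.005,0,-.005):print("peg expect top",proj(ci,(.440+x,-.184,.115)),"wrist",wp(cw,(.440+x,-.184,.115)),wp(cw,(.5737,.0776,.121)))
o=np.zeros((600,800,3),np.uint8);o[:320,:400]=cv2.resize(t[170:210,300:350],(400,320),interpolation=cv2.INTER_CUBIC);o[:300,400:]=cv2.resize(w,(400,300))
p=proj(ci,(.5737,.0776,.121));print(p);o[320:600,:350]=cv2.resize(t[156:184,224:259],(350,280),interpolation=cv2.INTER_CUBIC);save("b2.png",o)
```

```text
[ 0.44380347 -0.04279961  0.2198617 ] [-0.6644556  0.3450066 -0.1717797]
peg expect top (np.float64(338.13295130265374), np.float64(219.52321463048835)) wrist (np.float64(103.8340149849569), np.float64(195.83675552127244)) (np.float64(361.17012108755625), np.float64(325.9481309509679))
peg expect top (np.float64(338.17489546205195), np.float64(221.4025772929391)) wrist (np.float64(103.39052179886377), np.float64(190.62984704247643)) (np.float64(361.17012108755625), np.float64(325.9481309509679))
peg expect top (np.float64(338.216910029588), np.float64(223.2850946836562)) wrist (np.float64(102.97312017147712), np.float64(185.37306064138355)) (np.float64(361.17012108755625), np.float64(325.9481309509679))
(np.float64(240.98282280099562), np.float64(170.6430188909954))
```

View pics/b2.png

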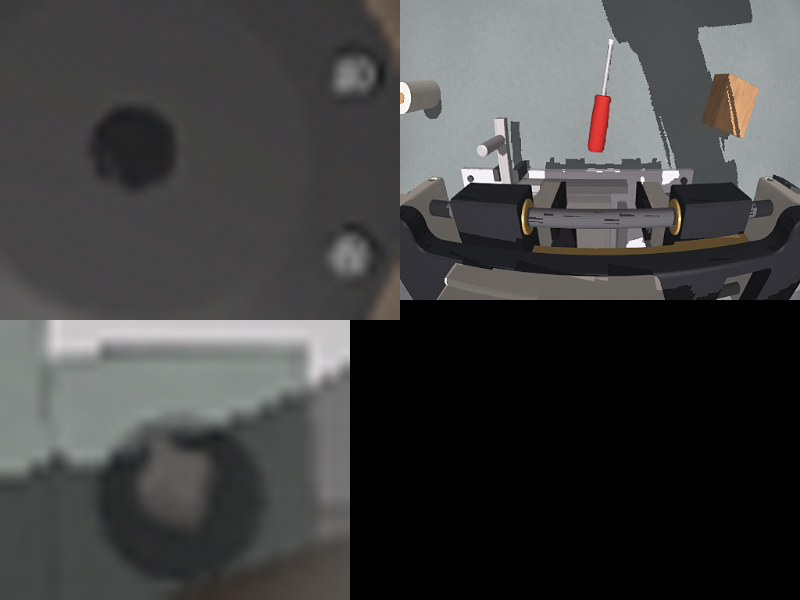

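Wrist view: the peg top at (480,152) on the half-size picture puts the peg at x≈0.444. That is near the stop, but 40 to 42 mm of travel is a little ambiguous. I'll push it from behind with closed fingers to be sure.

Emit:
step_arm([
  [0,[0.02,-0.05,0],[0,0,0]],
  [0,[0.034,-0.1,0],[0,0,0]],
  [0,[0.034,-0.141,0],[0,0,0]],
  [0,[0.034,-0.141,0],[0,0,0]],
  [0,[0.034,-0.141,-0.04],[0,0,0]],
  [0,[0.034,-0.141,-0.08],[0,0,0]],
  [0,[0.034,-0.141,-0.116],[0,0,0]],
  [0,[0.026,-0.141,-0.116],[0,0,0]],
  [0,[0.02,-0.141,-0.116],[0,0,0]],
  [0,[0.016,-0.141,-0.116],[0,0,0]],
])

```text
time_s: 6.6
tcp_pos: [0.4605, -0.1851, 0.1053]
tool_rot: [0.001, -0.028, 1.0, -0.0]
ft_force: [0.9, -0.3, -0.8]
opening: 0.0002
gripper_force: 0.8
```

Emit:
step_arm([
  [0,[-0.003,0,0],[0,0,0]],
  [0,[-0.006,0,0],[0,0,0]],
  [0,[-0.006,0,0],[0,0,0]],
])

```text
time_s: 6.98
tcp_pos: [0.4596, -0.1848, 0.1059]
tool_rot: [0.006, -0.029, 1.0, -0.0]
ft_force: [12.3, 0.1, -5.3]
opening: 0.0002
gripper_force: 5.6
```

The peg does not move at 12 N (friction is 3 N), so the bolt is at its end stop. Next I'll look down at the shaft with the wrist camera.

Emit:
step_arm([
  [0,[0.01,0,0.005],[0,0,0]],
  [0,[0.01,0,0.06],[0,0,0]],
  [0,[0.03,0.03,0.11],[0,0,0]],
  [0,[0.065,0.08,0.11],[0,0,0]],
  [0,[0.1,0.13,0.11],[0,0,0]],
  [0,[0.135,0.18,0.11],[0,0,0]],
  [0,[0.17,0.23,0.09],[0,0,0]],
  [0,[0.2,0.262,0.06],[0,0,0]],
  [0,[0.2,0.262,0.056],[0,0,0]],
  [0,[0.2,0.262,0.056],[0,0,0]],
])

```text
time_s: 8.22
tcp_pos: [0.6536, 0.0767, 0.1594]
tool_rot: [-0.001, -0.029, 1.0, -0.0]
ft_force: [0.3, 0.1, 0.1]
opening: 0.0002
gripper_force: 0.0
```

```bash
cat >> h.py <<'E'
def wp(ci,p):
    c=rot(ci["attitude"]).T@(np.array(p)-ci["eye"]);c=c*[1,-1,-1];th=np.arctan2(np.hypot(c[0],c[1]),c[2]);ph=np.arctan2(c[1],c[0]);r=th*ci["fx"];return ci["cx"]+r*np.cos(ph),ci["cy"]+r*np.sin(ph)
def won(ci,u,v,z):
    x,y=u-ci["cx"],v-ci["cy"];r=np.hypot(x,y);th=r/ci["fx"];d=np.array([np.sin(th)*x/r,-np.sin(th)*y/r,-np.cos(th)])
    d=rot(ci["attitude"])@d;return ci["eye"]+d*(z-ci["eye"][2])/d[2]
E
python3 - <<'E'
from h import *
s=get_state();print(s["tcp_pos"])
cw=camera_info("wrist");w=camera("wrist");np.save("w3.npy",w);import pickle;pickle.dump(cw,open("cw3.pkl","wb"))
print(cw["eye"],wp(cw,(.5737,.0776,.121)),wp(cw,(.5737,.0776,.085)))
u,v=map(int,wp(cw,(.5737,.0776,.103)))
u0=max(u-40,0);v0=max(v-40,0);c=w[v0:v0+80,u0:u0+80];print(u0,v0,c.shape)
o=np.zeros((600,800,3),np.uint8);o[:,:600]=cv2.resize(c,(600,600),interpolation=cv2.INTER_CUBIC);o[:150,600:]=cv2.resize(w,(200,150));save("s1.png",o)
E
```

```text
[0.65357949 0.07672261 0.15940576]
[0.57635205 0.07282952 0.29470785] (np.float64(265.6449581191674), np.float64(107.31599479707417)) (np.float64(264.17821694319196), np.float64(108.00617149997693))
224 67 (80, 80, 3)
```

View pics/s1.png

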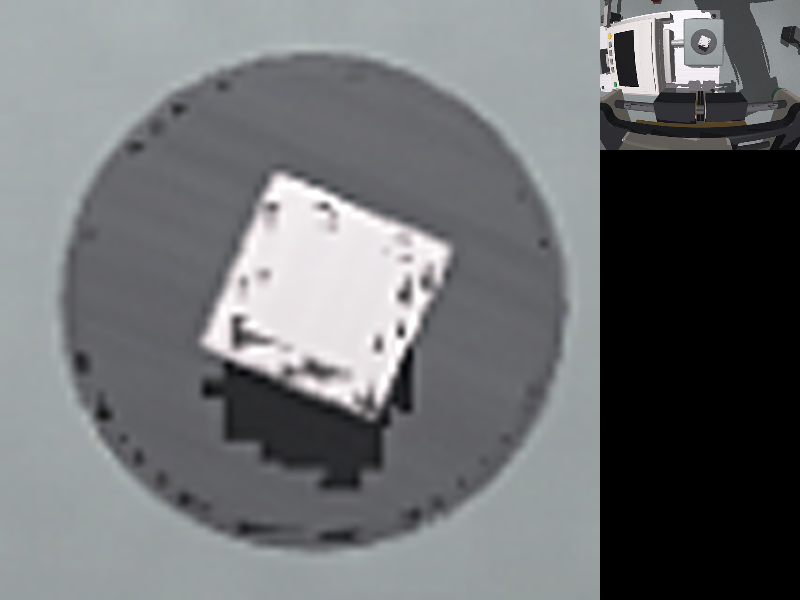

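The shaft is sharp in this view, with square corners at (278,170), (452,245), (377,418), (203,345) of the crop and the collar middle at (314,300).

Run:
```python
from h import *
import pickle;cw=pickle.load(open("cw3.pkl","rb"))
k=lambda x,y:(224+(x+.5)/7.5-.5,67+(y+.5)/7.5-.5)
P=np.array([won(cw,*k(*p),.117) for p in[(278,170),(452,245),(377,418),(203,345)]])
print(P.mean(0),won(cw,*k(314,300),.085))
for i in range(4):
    d=P[(i+1)%4]-P[i];print(np.hypot(*d[:2]),np.degrees(np.arctan2(d[1],d[0])))
```

```text
[0.57265514 0.07860213 0.117     ] [0.57263176 0.07841044 0.085     ]
0.014866620503970127 70.11841110530216
0.01507570554967292 -19.482517540966807
0.014891903010900763 -109.57654934444787
0.015154833954268785 160.4206094785219
```

Emit:
step_arm([
  [1,[0,0.02,0.05],[0,0,0.16]],
  [1,[-0.02,0.06,0.06],[0,0,0.33]],
  [1,[-0.045,0.1,0.06],[0,0,0.5]],
  [1,[-0.07,0.145,0.06],[0,0,0.67]],
  [1,[-0.095,0.19,0.06],[0,0,0.84]],
  [1,[-0.12,0.23,0.06],[0,0,1.01]],
  [1,[-0.138,0.251,0.06],[0,0,1.18]],
  [1,[-0.138,0.251,0.04],[0,0,1.279]],
  [1,[-0.138,0.251,0.01],[0,0,1.279]],
  [1,[-0.138,0.251,0.01],[0,0,1.279]],
], force=50)

```text
time_s: 9.52
tcp_pos: [0.5152, 0.3262, 0.1693]
tool_rot: [-0.001, -0.619, 0.786, -0.0]
ft_force: [0.5, -0.8, 0.4]
opening: 0.0866
gripper_force: 0.0
```

Run:
```python
from h import *
s=get_state();q=s["tool_rot"];A=rot(q);print(s["tcp_pos"],s["opening"],A[:,2],np.degrees(np.arctan2(A[1,1],A[0,1])),s["q"])
cw=camera_info("wrist");print(cw["eye"],wp(cw,(.5158,.3276,.06)),wp(cw,(.533,.3997,.089)))
w=camera("wrist");np.save("w4.npy",w);save("w4.png",cv2.resize(w,(800,600)))
```

```text
[0.51523848 0.32624684 0.16928523] 0.08660077754786814 [-0.00161896 -0.00139155 -0.99999772] 166.46506180914997 [ 8.84181461e-01  3.15035513e-01 -2.42772128e-01 -4.35490026e-04
 -1.01509124e+00 -1.12017949e+00]
[0.49777851 0.25095848 0.30460868] (np.float64(257.1150543958296), np.float64(203.79120095784174)) (np.float64(257.3482607797835), np.float64(294.56476262646987))
```

Emit:
step_arm([
  [1,[0,0.001,-0.05],[0,0,0]],
  [1,[0,0.001,-0.1],[0,0,0]],
  [1,[0,0.001,-0.121],[0,0,0]],
  [1,[0,0.001,-0.121],[0,0,0]],
  [0.2,[0,0.001,-0.121],[0,0,0]],
  [0.2,[0,0.001,-0.121],[0,0,0]],
  [0.2,[0,0.001,-0.121],[0,0,0]],
  [0.2,[0,0.001,-0.121],[0,0,0]],
  [0.2,[0,0.001,-0.121],[0,0,0]],
  [0.2,[0,0.001,-0.121],[0,0,0]],
], force=50)

```text
time_s: 10.82
tcp_pos: [0.516, 0.329, 0.0485]
tool_rot: [-0.0, -0.619, 0.785, 0.0]
ft_force: [-0.6, 0.1, 1.0]
opening: 0.0358
gripper_force: 49.9
```

Emit:
step_arm([
  [0.2,[0,0,0],[0,0,0]],
  [0.2,[0,0,0],[0,0,0]],
  [0.2,[0,0,0],[0,0,0]],
])

```text
time_s: 11.2
tcp_pos: [0.516, 0.329, 0.0485]
tool_rot: [-0.0, -0.619, 0.785, 0.0]
ft_force: [-0.8, 0.7, 1.9]
opening: 0.0359
gripper_force: 49.9
```

Gripped at 36 mm, so the hub is held. I'll lift it and carry it over the shaft.

Emit:
step_arm([
  [0.2,[0,0,0.05],[0,0,0]],
  [0.2,[0,0,0.1],[0,0,0]],
  [0.2,[0,0,0.14],[0,0,0]],
  [0.2,[0.012,-0.05,0.145],[0,0,-0.03]],
  [0.2,[0.024,-0.1,0.145],[0,0,-0.06]],
  [0.2,[0.036,-0.15,0.145],[0,0,-0.09]],
  [0.2,[0.048,-0.2,0.145],[0,0,-0.11]],
  [0.2,[0.0575,-0.24,0.145],[0,0,-0.11]],
  [0.2,[0.0575,-0.25,0.145],[0,0,-0.11]],
  [0.2,[0.0575,-0.25,0.145],[0,0,-0.11]],
])

```text
time_s: 12.45
tcp_pos: [0.5732, 0.0783, 0.193]
tool_rot: [-0.0, -0.575, 0.818, 0.0]
ft_force: [0.5, -0.2, -3.3]
opening: 0.0357
gripper_force: 49.9
```

Run:
```python
from h import *
s=get_state();A=rot(s["tool_rot"]);print(s["tcp_pos"],s["opening"],A[:,2],np.degrees(np.arctan2(A[1,1],A[0,1])),s["ft_force"],s["moment"])
t=camera("top");c=camera("scene")
ci=camera_info("top");cs=camera_info("scene")
H=np.array([s["tcp_pos"][0]-.0005,s["tcp_pos"][1]-.0013,0]);d=np.array([.337,.941,0])
z0=s["tcp_pos"][2]-.0485
print(z0,[ (np.round(proj(k,H+d*.075+[0,0,z0+.089])),np.round(proj(k,H+[0,0,z0])),np.round(proj(k,[.573,.078,.121]))) for k in(ci,cs)])
u,v=map(int,proj(cs,[.573,.078,.13]));u0,v0=u-50,v-60
o=cv2.resize(c[v0:v0+100,u0:u0+100],(600,600),interpolation=cv2.INTER_CUBIC);save("p1.png",o);print(u0,v0)
```

```text
[0.57319326 0.07834251 0.19303451] 0.0357280359545888 [-9.99204805e-04 -1.52671490e-04 -9.99999489e-01] 160.14257219133856 [ 0.53078911 -0.23390294 -3.32961854] [0.07282943 0.07164816 0.07171357]
0.1445345064010925 [(array([209., 151.]), array([241., 169.]), array([241., 171.])), (array([257., 193.]), array([253., 199.]), array([253., 205.]))]
203 142
```

View pics/p1.png

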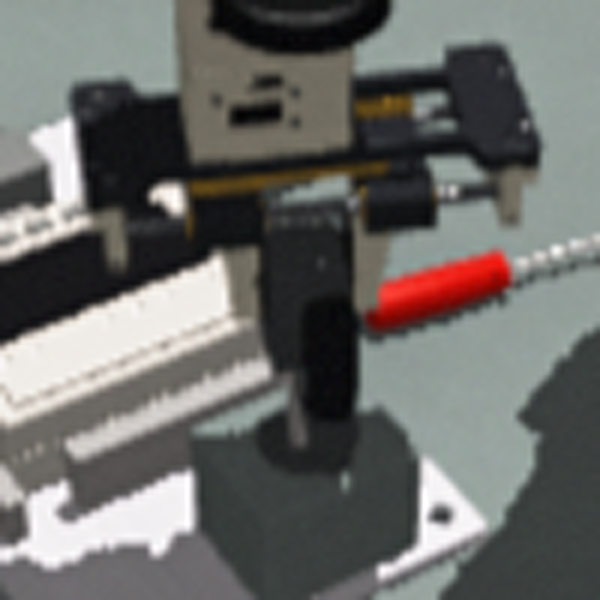

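The crank hangs level with its hub (about (305,290)) over the shaft tip (297,410). I'll descend gently.

Emit:
step_arm([
  [0.2,[0,0.001,-0.01],[0,0,0]],
  [0.2,[0,0.001,-0.018],[0,0,0]],
  [0.2,[0,0.001,-0.023],[0,0,0]],
  [0.2,[0,0.001,-0.027],[0,0,0]],
  [0.2,[0,0.001,-0.031],[0,0,0]],
  [0.2,[0,0.001,-0.031],[0,0,0]],
])

```text
time_s: 13.3
tcp_pos: [0.5734, 0.0799, 0.1623]
tool_rot: [-0.0, -0.575, 0.818, 0.0]
ft_force: [-1.0, -0.5, -3.4]
opening: 0.0358
gripper_force: 49.9
```

Emit:
step_arm([
  [0.2,[0,0,-0.007],[0,0,0]],
  [0.2,[0,0,-0.014],[0,0,0]],
  [0.2,[0,0,-0.02],[0,0,0]],
  [0.2,[0,0,-0.026],[0,0,0]],
  [0.2,[0,0,-0.029],[0,0,0]],
  [0.2,[0,0,-0.029],[0,0,0]],
])

```text
time_s: 14.05
tcp_pos: [0.5737, 0.08, 0.1336]
tool_rot: [0.0, -0.575, 0.818, -0.0]
ft_force: [-0.0, 0.8, -2.5]
opening: 0.0357
gripper_force: 49.9
```

Emit:
step_arm([
  [0.8,[0,0,0],[0,0,0]],
  [0.8,[0,0,0],[0,0,0]],
  [0.8,[0,0,0],[0,0,0]],
  [0.8,[0,0,0],[0,0,0]],
  [0.8,[0,0,0.012],[0,0,0]],
  [0.8,[0,0,0.022],[0,0,0]],
  [0.8,[0.008,0.023,0.022],[0,0,0]],
  [0.8,[0.016,0.046,0.022],[0,0,0]],
  [0.8,[0.0246,0.069,0.022],[0,0,0]],
  [0.8,[0.0246,0.069,0.022],[0,0,0]],
])

```text
time_s: 15.3
tcp_pos: [0.5989, 0.1515, 0.1549]
tool_rot: [-0.0, -0.576, 0.817, -0.0]
ft_force: [-0.1, -0.6, -0.1]
opening: 0.07
gripper_force: 0.0
```

Run:
```python
from h import *
s=get_state();print(s["tcp_pos"],s["opening"],s["ft_force"])
t=camera("top");c=camera("scene")
# hub-top / shaft visibility check in the scene: dark arm-foot gap. measure knob top in both by dark mask
for n,im in(("top",t),("scene",c)):
    ci=camera_info(n);u,v=proj(ci,[.573,.0785,.145]);u,v=int(u),int(v);print(n,u,v,im[v-4:v+5:2,u-4:u+5:2].sum(2).tolist(),np.round(proj(ci,[.5983,.149,.174]),1))
```

```text
[0.59888271 0.1514872  0.15490085] 0.07003811777006126 [-0.12755329 -0.64831521 -0.1357974 ]
top 240 169 [[281, 289, 276, 280, 278], [287, 284, 275, 281, 277], [288, 279, 279, 281, 282], [287, 277, 283, 279, 289], [293, 281, 283, 278, 283]] [212.3 156.7]
scene 253 199 [[294, 325, 324, 324, 271], [333, 338, 336, 338, 340], [295, 261, 254, 222, 212], [73, 59, 64, 61, 68], [169, 173, 189, 204, 209]] [257.6 210.7]
```

Emit:
step_arm([
  [0.1,[-0.001,-0.002,0],[0,0,0]],
  [0.1,[-0.001,-0.002,0],[0,0,0]],
  [0.1,[-0.001,-0.002,0],[0,0,0]],
  [0.1,[-0.001,-0.002,0],[0,0,0]],
  [0.1,[-0.001,-0.002,0],[0,0,0]],
  [0.1,[-0.001,-0.002,0],[0,0,0]],
  [0.1,[-0.001,-0.002,0],[0,0,0]],
], force=20)

```text
time_s: 16.27
tcp_pos: [0.5972, 0.147, 0.1556]
tool_rot: [0.0, -0.575, 0.818, -0.0]
ft_force: [-0.3, 0.1, 0.3]
opening: 0.0235
gripper_force: 20.0
```

Run:
```python
import numpy as np
f=lambda a:75*np.array([np.cos(np.radians(a)),np.sin(np.radians(a))])
a0=70
for n in range(5):
    st=[10]+[20]*8 if n==0 else [20]*9
    a=a0-np.cumsum(st); print(a0,[np.round(f(x)-f(a0),0).astype(int).tolist() for x in a]); a0=a[-1]
```

```text
70 [[12, -6], [32, -22], [45, -45], [49, -70], [45, -96], [32, -119], [12, -135], [-13, -144], [-39, -144]]
-100 [[-24, 9], [-44, 26], [-57, 48], [-62, 74], [-57, 100], [-44, 122], [-24, 139], [0, 148], [26, 148]]
-280 [[24, -9], [44, -26], [57, -48], [62, -74], [57, -100], [44, -122], [24, -139], [0, -148], [-26, -148]]
-460 [[-24, 9], [-44, 26], [-57, 48], [-62, 74], [-57, 100], [-44, 122], [-24, 139], [0, 148], [26, 148]]
-640 [[24, -9], [44, -26], [57, -48], [62, -74], [57, -100], [44, -122], [24, -139], [0, -148], [-26, -148]]
```

Emit:
step_arm([
  [0.1,[0.012,-0.006,0],[0,0,0]],
  [0.1,[0.032,-0.022,0],[0,0,0]],
  [0.1,[0.045,-0.045,0],[0,0,0]],
  [0.1,[0.049,-0.07,0],[0,0,0]],
])

```text
time_s: 16.77
tcp_pos: [0.647, 0.0764, 0.1556]
tool_rot: [-0.0, -0.575, 0.818, 0.0]
ft_force: [-5.1, 2.2, 4.0]
opening: 0.0236
gripper_force: 20.0
```

Emit:
step_arm([
  [0.1,[-0.005,-0.026,0],[0,0,0]],
  [0.1,[-0.018,-0.048,0],[0,0,0]],
  [0.1,[-0.037,-0.065,0],[0,0,0]],
  [0.1,[-0.062,-0.074,0],[0,0,0]],
  [0.1,[-0.088,-0.074,0],[0,0,0]],
  [0.1,[-0.112,-0.065,0],[0,0,0]],
  [0.1,[-0.132,-0.048,0],[0,0,0]],
  [0.1,[-0.145,-0.026,0],[0,0,0]],
  [0.1,[-0.15,0,0],[0,0,0]],
])

```text
time_s: 17.9
tcp_pos: [0.4957, 0.0762, 0.1564]
tool_rot: [0.001, -0.575, 0.818, -0.001]
ft_force: [11.7, -3.9, -3.3]
opening: 0.0236
gripper_force: 20.0
```

Emit:
step_arm([
  [0.1,[0.005,0.026,0],[0,0,0]],
  [0.1,[0.018,0.048,0],[0,0,0]],
  [0.1,[0.037,0.065,0],[0,0,0]],
  [0.1,[0.062,0.074,0],[0,0,0]],
  [0.1,[0.088,0.074,0],[0,0,0]],
  [0.1,[0.112,0.065,0],[0,0,0]],
  [0.1,[0.132,0.048,0],[0,0,0]],
  [0.1,[0.145,0.026,0],[0,0,0]],
  [0.1,[0.15,0,0],[0,0,0]],
])

```text
time_s: 19.02
tcp_pos: [0.6469, 0.0765, 0.1557]
tool_rot: [0.0, -0.575, 0.818, 0.0]
ft_force: [-6.2, 2.1, 6.3]
opening: 0.0237
gripper_force: 20.0
```

Emit:
step_arm([
  [0.1,[-0.005,-0.026,0],[0,0,0]],
  [0.1,[-0.018,-0.048,0],[0,0,0]],
  [0.1,[-0.037,-0.065,0],[0,0,0]],
  [0.1,[-0.062,-0.074,0],[0,0,0]],
  [0.1,[-0.088,-0.074,0],[0,0,0]],
  [0.1,[-0.112,-0.065,0],[0,0,0]],
  [0.1,[-0.132,-0.048,0],[0,0,0]],
  [0.1,[-0.145,-0.026,0],[0,0,0]],
  [0.1,[-0.15,0,0],[0,0,0]],
])

```text
time_s: 20.15
tcp_pos: [0.4957, 0.0764, 0.1563]
tool_rot: [0.0, -0.575, 0.818, -0.0]
ft_force: [9.6, -3.2, -1.4]
opening: 0.0235
gripper_force: 20.0
```

Run:
```python
from h import *
t=camera("top");np.save("t5.npy",t);w=np.load("top.npy")
ci=camera_info("top");o=np.array([.61405,-.11285]);th=.0557;c,s=np.cos(th),np.sin(th)
F=lambda x,y,z:np.r_[o+[c*x-s*y,s*x+c*y],z]
# brightness profile along fixture y at x=+.06, at recorder top height, before and now
for x in(.03,.06):
  for n,im in(("old",w),("now",t)):
    ys=np.arange(-.1,.13,.004);p=[]
    for y in ys:
        u,v=proj(ci,F(x,y,.068));p.append(int(cv2.getRectSubPix(im,(1,1),(float(u),float(v)))[0,0].sum()))
    print(x,n,p)
```

```text
0.03 old [375, 365, 338, 340, 236, 259, 280, 419, 561, 561, 561, 561, 561, 563, 534, 546, 505, 442, 451, 535, 522, 265, 83, 97, 100, 98, 99, 99, 99, 99, 99, 100, 100, 101, 95, 88, 461, 550, 549, 538, 543, 547, 547, 546, 544, 544, 537, 529, 538, 396, 526, 547, 485, 474, 476, 446, 479, 545]
0.03 now [410, 401, 371, 376, 260, 278, 539, 590, 535, 541, 557, 580, 568, 309, 95, 109, 111, 109, 112, 115, 113, 114, 111, 112, 110, 112, 110, 82, 503, 589, 588, 568, 574, 589, 587, 587, 586, 588, 576, 541, 579, 393, 508, 515, 470, 303, 582, 600, 592, 588, 583, 581, 576, 575, 575, 575, 577, 579]
0.06 old [558, 558, 558, 556, 558, 560, 559, 560, 560, 560, 561, 560, 559, 561, 548, 541, 438, 288, 354, 543, 561, 236, 73, 75, 78, 77, 77, 78, 79, 84, 90, 89, 89, 85, 98, 68, 523, 549, 543, 544, 555, 542, 540, 540, 537, 537, 542, 401, 496, 352, 521, 539, 538, 540, 539, 540, 546, 549]
0.06 now [598, 597, 597, 596, 600, 594, 575, 578, 461, 315, 369, 579, 600, 296, 102, 100, 101, 100, 96, 91, 91, 89, 89, 89, 89, 88, 88, 71, 564, 588, 584, 561, 594, 582, 582, 583, 582, 584, 599, 536, 540, 327, 359, 595, 597, 594, 587, 582, 579, 574, 571, 568, 567, 568, 570, 573, 578, 582]
```

The recorder has moved about 32 mm, so 1 to 8 mm remain. I'll wind on in small steps and watch the force.

Emit:
step_arm([
  [0.1,[0.0,0.007,0],[0,0,0]],
  [0.1,[0.001,0.013,0],[0,0,0]],
  [0.1,[0.001,0.013,0],[0,0,0]],
])

```text
time_s: 20.58
tcp_pos: [0.4975, 0.0898, 0.156]
tool_rot: [0.0, -0.575, 0.818, -0.0]
ft_force: [-3.0, 0.2, 8.6]
opening: 0.0237
gripper_force: 20.0
```

Emit:
step_arm([
  [0.1,[0.003,0.013,0],[0,0,0]],
  [0.1,[0.003,0.013,0],[0,0,0]],
])

```text
time_s: 20.82
tcp_pos: [0.5013, 0.1031, 0.1559]
tool_rot: [0.001, -0.576, 0.818, -0.0]
ft_force: [1.3, -0.0, 6.1]
opening: 0.0236
gripper_force: 20.0
```

Emit:
step_arm([
  [0.1,[0.006,0.011,0],[0,0,0]],
  [0.1,[0.006,0.011,0],[0,0,0]],
])

```text
time_s: 21.08
tcp_pos: [0.5069, 0.1141, 0.1559]
tool_rot: [0.0, -0.575, 0.818, -0.0]
ft_force: [-0.8, 0.3, 7.5]
opening: 0.0235
gripper_force: 20.0
```

Emit:
step_arm([
  [0.1,[0.008,0.011,0],[0,0,0]],
  [0.1,[0.008,0.011,0],[0,0,0]],
])

```text
time_s: 21.32
tcp_pos: [0.5151, 0.1251, 0.1559]
tool_rot: [0.0, -0.575, 0.818, -0.0]
ft_force: [0.7, 0.6, 7.4]
opening: 0.0236
gripper_force: 20.0
```

Emit:
step_arm([
  [0.1,[0.009,0.009,0],[0,0,0]],
  [0.1,[0.009,0.009,0],[0,0,0]],
])

```text
time_s: 21.58
tcp_pos: [0.5242, 0.1339, 0.1558]
tool_rot: [0.0, -0.575, 0.818, -0.0]
ft_force: [0.9, -1.0, 6.9]
opening: 0.0234
gripper_force: 20.0
```

Emit:
step_arm([
  [0.1,[0.011,0.008,0],[0,0,0]],
  [0.1,[0.011,0.008,0],[0,0,0]],
])

```text
time_s: 21.82
tcp_pos: [0.5353, 0.1414, 0.1557]
tool_rot: [0.0, -0.575, 0.818, -0.001]
ft_force: [2.1, -3.2, 5.4]
opening: 0.0236
gripper_force: 20.0
```

Emit:
step_arm([
  [0.1,[0.012,0.006,0],[0,0,0]],
  [0.1,[0.012,0.006,0],[0,0,0]],
])

```text
time_s: 22.08
tcp_pos: [0.5471, 0.1467, 0.1556]
tool_rot: [-0.001, -0.575, 0.818, -0.001]
ft_force: [2.2, -3.8, 5.5]
opening: 0.0235
gripper_force: 20.0
```

Emit:
step_arm([
  [0.1,[0.013,0.003,0],[0,0,0]],
  [0.1,[0.013,0.003,0],[0,0,0]],
])

```text
time_s: 22.32
tcp_pos: [0.56, 0.1498, 0.1556]
tool_rot: [-0.0, -0.575, 0.818, -0.001]
ft_force: [1.4, -3.7, 6.4]
opening: 0.0238
gripper_force: 20.0
```

Emit:
step_arm([
  [0.1,[0.013,0.001,0],[0,0,0]],
  [0.1,[0.013,0.001,0],[0,0,0]],
])

```text
time_s: 22.58
tcp_pos: [0.5728, 0.1506, 0.1555]
tool_rot: [-0.001, -0.575, 0.818, -0.0]
ft_force: [1.3, -4.0, 5.8]
opening: 0.0238
gripper_force: 20.0
```

```bash
cat > rec.py <<'E'
from h import *
t=camera("top");w=np.load("top.npy")
ci=camera_info("top");o=np.array([.61405,-.11285]);th=.0557;c,s=np.cos(th),np.sin(th)
def edges(im,x):
    ys=np.arange(-.1,.08,.001);p=[]
    for y in ys:
        u,v=proj(ci,np.r_[o+[c*x-s*y,s*x+c*y],.068]);p.append(float(cv2.getRectSubPix(im,(1,1),(float(u),float(v)))[0,0].sum()))
    b=ys[np.array(p)<200];return b.min()*1000,b.max()*1000
for x in(.02,.03,.04):
    a=edges(w,x);b=edges(t,x);print(np.round(a,1),np.round(b,1),"moved",np.round(np.subtract(a,b),1))
E
python3 rec.py
```

```text
[-83.  41.] [-53.   3.] moved [-30.  38.]
[-15.  40.] [-53.   2.] moved [38. 38.]
[-14.  40.] [-53.   2.] moved [39. 38.]
```

Emit:
step_arm([
  [0.1,[0.013,-0.001,0],[0,0,0]],
  [0.1,[0.013,-0.001,0],[0,0,0]],
])

```text
time_s: 22.88
tcp_pos: [0.5821, 0.1501, 0.1549]
tool_rot: [-0.003, -0.575, 0.818, 0.002]
ft_force: [-15.3, 3.2, 14.9]
opening: 0.0239
gripper_force: 20.0
```

Emit:
step_arm([
  [0.1,[0.006,-0.001,0],[0,0,0]],
  [0.1,[0.013,-0.003,0],[0,0,0]],
])

```text
time_s: 23.12
tcp_pos: [0.5909, 0.1483, 0.1544]
tool_rot: [-0.006, -0.575, 0.818, 0.004]
ft_force: [-36.8, 15.5, 25.9]
opening: 0.0246
gripper_force: 20.4
```

The end stop is felt as a clear force rise. I'll ease back, release and rise clear.

Emit:
step_arm([
  [0.1,[-0.014,0.003,0],[0,0,0]],
  [0.1,[-0.014,0.003,0],[0,0,0]],
  [0.6,[-0.014,0.003,0],[0,0,0]],
  [0.6,[-0.014,0.003,0],[0,0,0]],
  [0.6,[-0.014,0.003,0],[0,0,0]],
  [0.6,[-0.014,0.003,0],[0,0,0]],
  [0.6,[-0.014,0.003,0.03],[0,0,0]],
  [0.6,[-0.014,0.003,0.08],[0,0,0]],
  [0.6,[-0.014,0.05,0.12],[0,0,0]],
  [0.6,[-0.014,0.1,0.12],[0,0,0]],
])

```text
time_s: 24.38
tcp_pos: [0.5859, 0.2494, 0.2803]
tool_rot: [0.004, -0.575, 0.818, -0.0]
ft_force: [-0.2, 0.6, -0.6]
opening: 0.0532
gripper_force: 0.0
```

```bash
python3 rec.py
python3 - <<'E'
from h import *
s=get_state();print(s["tcp_pos"],s["ft_force"],s["opening"])
ci=camera_info("top");o=np.array([.61405,-.11285]);th=.0557;c,sn=np.cos(th),np.sin(th);Ri=np.array([[c,sn],[-sn,c]])
k=lambda x,y:(222+(x+.5)/5.3333-.5,120+(y+.5)/5.3333-.5)
for p in[(282,85),(537,75),(565,380),(297,388)]: print(np.round(Ri@(onz(ci,*k(*p),.068)[:2]-o)*1000,1))
cam=camera("scene");cs=camera_info("scene")
F=lambda x,y,z:np.r_[o+[c*x-sn*y,sn*x+c*y],z]
im=camera("top")
for x in(.06,.07):
  ys=np.arange(-.12,.12,.003);print([int(cv2.getRectSubPix(im,(1,1),tuple(map(float,proj(ci,F(x,y,.068)))))[0,0].sum()) for y in ys])
# hub top now: grey hub/dark profile along z over shaft axis in scene
print([(round(z*1000),int(cv2.getRectSubPix(cam,(1,1),tuple(map(float,proj(cs,[.573,.0785,z]))))[0,0].sum())) for z in np.arange(.08,.2,.005)])
E
```

```text
[-83.  41.] [-53.   3.] moved [-30.  38.]
[-15.  40.] [-53.   2.] moved [38. 38.]
[-14.  40.] [-54.   2.] moved [40. 38.]
[0.58508905 0.25439022 0.27740122] [ 1.08061176  3.07674427 -0.16373862] 0.052461133624940634
[81.8 93.8]
[ 81.2 -45.6]
[-87.6 -48.5]
[-85.8  94.2]
[585, 584, 583, 582, 582, 582, 582, 580, 579, 581, 582, 583, 534, 561, 571, 465, 332, 292, 316, 550, 566, 458, 212, 71, 91, 95, 95, 97, 96, 96, 92, 92, 88, 85, 86, 88, 84, 83, 84, 85, 75, 143, 522, 573, 568, 567, 539, 561, 567, 567, 567, 566, 566, 566, 566, 563, 560, 567, 475, 325, 421, 570, 588, 586, 584, 582, 579, 576, 573, 570, 568, 565, 564, 561, 559, 559, 559, 559, 560, 562]
[586, 586, 588, 588, 588, 588, 588, 585, 584, 584, 585, 573, 529, 553, 567, 556, 523, 532, 561, 567, 566, 566, 569, 571, 572, 572, 573, 573, 575, 575, 575, 574, 574, 574, 572, 572, 572, 574, 572, 571, 569, 566, 565, 565, 564, 557, 534, 559, 566, 566, 565, 565, 566, 567, 567, 576, 559, 562, 478, 319, 268, 446, 541, 542, 537, 540, 539, 540, 543, 507, 498, 502, 506, 514, 518, 500, 500, 505, 512, 516]
[(80, 143), (85, 185), (90, 233), (95, 183), (100, 110), (105, 108), (110, 112), (115, 118), (120, 141), (125, 184), (130, 257), (135, 268), (140, 226), (145, 191), (150, 193), (155, 197), (160, 176), (165, 66), (170, 62), (175, 64), (180, 58), (185, 58), (190, 60), (195, 63)]
```

The recorder is docked at y ≈ -15 mm (23.5 - 38.5). I'll check and ensure the seating by touching the hub top with closed fingertips; contact is expected at TCP z = 0.167.

Emit:
step_arm([
  [0,[-0.004,-0.05,0],[0,0,0]],
  [0,[-0.008,-0.1,0],[0,0,0]],
  [0,[-0.012,-0.15,0],[0,0,0]],
  [0,[-0.012,-0.176,0],[0,0,0]],
  [0,[-0.012,-0.176,-0.03],[0,0,0]],
  [0,[-0.012,-0.176,-0.06],[0,0,0]],
  [0,[-0.012,-0.176,-0.09],[0,0,0]],
  [0,[-0.012,-0.176,-0.1],[0,0,0]],
  [0,[-0.012,-0.176,-0.104],[0,0,0]],
  [0,[-0.012,-0.176,-0.104],[0,0,0]],
])

```text
time_s: 25.78
tcp_pos: [0.5726, 0.072, 0.1723]
tool_rot: [0.0, -0.575, 0.818, -0.0]
ft_force: [0.3, 0.5, 0.1]
opening: 0.0003
gripper_force: 0.0
```

Emit:
step_arm([
  [0,[0,0,-0.003],[0,0,0]],
  [0,[0,0,-0.006],[0,0,0]],
  [0,[0,0,-0.006],[0,0,0]],
])

```text
time_s: 26.15
tcp_pos: [0.5728, 0.0721, 0.1676]
tool_rot: [0.001, -0.576, 0.818, -0.001]
ft_force: [-4.2, 0.4, 11.3]
opening: 0.0003
gripper_force: 5.6
```

Contact came at z ≈ 0.1676 as expected, so the crank is fully down. I'll retreat and hand in.

Emit:
step_arm([
  [0,[0,0,0.02],[0,0,0]],
  [0,[0,0,0.07],[0,0,0]],
  [0,[0,0,0.12],[0,0,0]],
  [0,[-0.03,0,0.15],[0,0,0]],
  [0,[-0.03,0,0.15],[0,0,0]],
  [0,[-0.03,0,0.15],[0,0,0]],
])

```text
time_s: 26.9
tcp_pos: [0.542, 0.0721, 0.3155]
tool_rot: [0.0, -0.575, 0.818, 0.0]
ft_force: [-0.6, -0.7, -0.1]
opening: 0.0004
gripper_force: 0.0
```

```bash
python3 rec.py; python3 -c "
from workcell import *
print(get_state()['ft_force']);print(finish_job())"
```

```text
[-83.  41.] [-53.   2.] moved [-30.  39.]
[-15.  40.] [-53.   2.] moved [38. 38.]
[-14.  40.] [-53.   2.] moved [39. 38.]
[-0.2010201  -0.05954197 -0.06139095]
the job is handed in; nothing more can be done
None
```

I handed the job in at about 27 s without seeing a verdict: the bolt is back against its stop, the crank is seated on the shaft and wound to the end stop, and the recorder measures docked at y ≈ -15 mm.

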